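# Ready the jeweller's bench scale

### The job

Get the bench scale ready with light fingertip touches, in this order: press the round key down and let it come back up, tap the top of the brass weight that stands on the pan so that the pan dips and comes back up, then press the long bar key down and let it come back up. Press straight down and gently, do not touch the square key, and do not pick up, slide or topple the weight or shift the scale. Leave the jar, the ring cone and the spare weight where they stand.

Things in the scene. Friction and masses are not known exactly. Their poses are not given: they have to be found in the camera images.
- scale: Grey electronic bench scale, case 220 x 230 mm (its x, y) and 50 mm high, 1.2 kg, standing loose on rubber feet. Origin: centre of its underside on the bench; z up. The three black keys stand in a row along its y axis near its -x edge; the round steel pan lies on its +x half. All keys and the pan only move straight down. A green blank display strip lies between keys and pan.
- key_round_top (a point): Centre of the top of the round key, a black disc 28 mm in diameter, the +y end of the key row (scale frame x -85, y +78 mm). Its top is 66 mm above the bench, 16 mm above the case.
- key_square_top (a point): Centre of the top of the square key, 24 x 24 mm, black, between the other two (scale frame x -85, y +18 mm), top 66 mm above the bench. Not to be pressed.
- key_bar_top (a point): Centre of the top of the long bar key, 22 x 56 mm (long side along the scale's y), black, the -y end of the key row (scale frame x -85, y -62 mm), top 66 mm above the bench.
- key_round (a joint): How far the round key is pressed, m: 0 up, 0.010 fully down. Spring: starts to move at 1.5 N, fully down at 6.5 N. It counts as pressed beyond 0.004 (about 3.5 N).
- key_square (a joint): How far the square key is pressed, m: 0 up, 0.010 fully down; same spring.
- key_bar (a joint): How far the bar key is pressed, m: 0 up, 0.010 fully down; same spring; counts as pressed beyond 0.004.
- pan (a joint): How far the sprung steel pan (disc 130 mm in diameter, centre at scale frame x +45, y 0, top 66 mm above the bench) is pushed down, m: 0 up, 0.010 fully down. With the weight on it it stays up; it starts to dip under about 1 to 3 N of extra push, then 0.6 N per mm. It counts as tapped beyond 0.0025 (about 3 to 4 N).
- weight: Brass check weight standing loose on the pan, within about 30 mm of its middle: cylinder 38 mm in diameter and 26 mm high with a neck and a flat round knob 24 mm in diameter on top, 42 mm high in all, about 0.3 kg. Origin: centre of its underside; z up.
- weight_top (a point): Centre of the flat top of the weight's knob, 108 mm above the bench: the spot to tap.
- jar: Bystander on the bench beside the scale: amber jar, 48 mm in diameter, 65 mm high. Origin: centre of its underside.
- ring_cone: Bystander on the bench beside the scale: pale wooden cone for rings, foot 54 mm in diameter, 70 mm high. Origin: centre of its underside.
- spare_weight: Bystander on the bench beside the scale: smaller brass weight, 32 mm in diameter, 32 mm high, standing on the wood, not on the pan. Origin: centre of its underside.
Mind the look-alikes: they are no part of the job. Leave any green or turquoise look-alike of the weight alone.

How it is judged:
On the way, in this order (a step that is already met when the one before it is completed fails the run):
1. the round key is pressed down by the fingers (value of joint key_round above 0.004 m and value of joint key_bar below 0.002 m and value of joint pan below 0.0015 m and contact force between the fingers and key_round above 0.5 N), for 0.04 s.
2. the round key has come back up (value of joint key_round below 0.0015 m), for 0.04 s.
3. the fingers tap the weight so that the pan dips (value of joint pan above 0.0025 m and contact force between the fingers and weight above 0.5 N and value of joint each of key_round, key_bar below 0.002 m), for 0.04 s.
4. the pan has come back up (value of joint pan below 0.0015 m), for 0.04 s.
5. the bar key is pressed down by the fingers (value of joint key_bar above 0.004 m and value of joint key_round below 0.002 m and value of joint pan below 0.0015 m and contact force between the fingers and key_bar above 0.5 N), for 0.04 s.
At the end, for the whole second after the job is handed in: All three keys and the pan are back up (within 1.5 mm), the weight stands upright and at rest on the pan, and the weight, the scale and the three bystanders are each within 20 mm of where they started (value of joint each of key_round, key_bar, key_square, pan below 0.0015 m and angle between weight's own z axis and vertical below 0.1 rad and z of weight in the frame of scale between 0.06 and 0.072 m and distance of each of weight, scale, jar, ring_cone, spare_weight from where it was at the start of the episode below 0.02 m and linear speed of each of weight, scale below 0.02 m/s); the robot touches nothing.
It fails at once if the square key is touched by the robot (over 0.5 N) or pressed more than 2 mm (value of joint key_square above 0.002 m or contact force between any of the fingers, the arm and key_square above 0.5 N).
It fails at once if a key, the weight or any part of the scale is touched with more than 20 N (contact force between any of the fingers, the arm and scale above 20 N or contact force between any of the fingers, the arm and weight above 20 N).
It fails at once if the weight is lifted more than 8 mm off the pan, slid more than 20 mm or tipped (z of weight in the frame of scale above 0.074 m or distance of weight from where it was at the start of the episode above 0.02 m or angle between weight's own z axis and vertical above 0.3 rad).
It fails at once if the scale is shifted more than 20 mm or tipped (distance of scale from where it was at the start of the episode above 0.02 m or angle between scale's own z axis and vertical above 0.1 rad).
It fails at once if the jar, the ring cone or the spare weight is moved more than 20 mm (distance of any of jar, ring_cone, spare_weight from where it was at the start of the episode above 0.02 m).
It also fails if it takes over 42 s, if anything falls off the work surface, if the arm or the gripper's body presses on something with over 40 N, if the wrist force passes 120 N, or if a joint passes its speed limit or range.

### The arm

A 7-joint arm with a two-finger parallel gripper is mounted at the origin on the work surface. World frame = base frame: x ahead of the robot, y to its left, z up, the work surface at z = 0. Lengths are in m, angles in rad, forces in N, time in s.
With the tool pointing down it reaches from about 0.425 to 0.875 m from the base axis. Payload 4.7 kg.
Tool frame: the origin (TCP) lies where the fingers leave the gripper's body, on its centre line; the fingertips stand 70 mm ahead of it and the grasp point (between the pads) lies 51 mm ahead of it; z points along the fingers, y is the line along which they close (so a half turn about z gives the same grasp; the last joint's range is limited). The gripper opens to 87 mm and grips with 3 to 60 N. Pads are 19 mm wide; open, the fingers measure 117 mm over their backs; the gripper's body (75 mm by 190 mm) begins 51 mm behind the grasp point.
Start: joints at [-1.266, 0.321, -0.07, 1.45, 0.023, 1.371, -0.057], TCP at [0.186, 0.623, 0.292] pointing down, gripper open.
Joint ranges: [-2.86, 2.86], [-0.3, 2.09], [-1.38, 1.24], [0.06, 2.45], [-1.56, 4.7], [0.09, 2.05], [-2.69, 2.69]. Speed limits (rad/s): [2.57, 2.57, 3.14, 3.14, 3.14, 3.14, 3.14].

### API

Orientations are given as a rotation vector (axis times angle).
In Python, from bench import get_state, get_image, get_calibration, close_job gives the robot as it stands.
- The arm moves only by the tool send_rows, never from a script. Its argument "rows" is a list of rows, each an object of numbers: "hand": the finger opening in mm, from 0 to 87; "x", "y", "z": the shift along the world's x, y, z in mm; "roll": the turn about the world's z in degrees. A call has 1 to 10 rows; each row shifts and turns the commanded pose from where the row before left it; what a row does not reach is not made up. A row lasts 1/10 s, in which the tool goes at most 50 mm and 8.59 degrees, less where a joint would pass 70% of its speed; a pose out of reach is approached as far as the arm can. A call is refused whole if a number of a shift passes 50 or a number of a turn 8.59, either way. A call with a gripper value outside its range is refused whole. The fingers move at their own pace and stop on an object; "force" is the grip in N (left out, the last holds). Time passes only in rows, so rows that do not move let the fingers close. It gives the time, the measured TCP pose, the force, the opening and the grip force at its end, in the units of the state.
- get_state(): the state, without advancing time (a new reading comes with each control period).
- get_image(name): name is "scene" or "top" or "wrist"; returns the picture (480x640x3 uint8, blue, green, red); there is no depth.
- get_calibration(name): a dict with "mtx" (3x3 intrinsics, pixels), "world_from_camera" (4x4, takes a point from camera to world coordinates). Camera axes: x right, y down, z forward; pixel columns grow to the right and rows downward; lengths in m; the calibration is good to about 2 mm. A picture is of the moment at which its call begins: read the wrist's pose just before it. get_calibration takes no time and is no camera call; for the wrist camera it gives the pose at the moment of the call.
- close_job(): hands the job in; it is judged then, once.
The state is a dict: "time": time; "joint_positions": joint angles; "qd": joint speeds; "joint_torque": joint torques, N m; "position": TCP position; "tool_rot": TCP orientation; "ft_force": force on the tool from outside, world axes, zero at the start; "torque": the same for the moment, N m; "grip_width": opening from 0.0 (shut) to 1.0 (fully open); "grip_force": force on a finger pad.
Only numpy, scipy, OpenCV 4.12 (cv2) and the standard library are available. Lean on these libraries where they do the work, as an engineer would, in place of code of your own. Each camera call takes 0.05 s, during which the arm holds its last target. There are 200 camera calls.

## Working session

There is one attempt and no reset: what is moved stays moved. The work goes in short steps, Python scripts to look and compute and a tool call to move; the robot and the scene stay as the last step left them, time stands still between calls to the robot, and variables do not carry over. Pictures are saved under pics/ and viewed, at most 10 in all, crops included, and the job is handed in when it is done.

Besides the shell and the picture viewer there is one more tool, called after "Call:" by a JSON object that holds its "fn" and its "kwargs". send_rows: Moves the arm, as the interface text tells. Its arguments: {"type":"object","properties":{"rows":{"type":"array","items":{"type":"object","properties":{"hand":{"type":"number"},"x":{"type":"number"},"y":{"type":"number"},"z":{"type":"number"},"roll":{"type":"number"}}}},"force":{"type":"number"}},"required":["rows"]}

```bash
mkdir -p pics
python3 - <<'E'
from bench import *
import cv2
for n in("top","scene"):
    cv2.imwrite(f"pics/{n}0.png",get_image(n)); c=get_calibration(n); print(n,c["mtx"],c["world_from_camera"])
s=get_state(); print({k:s[k] for k in("time","position","tool_rot","ft_force","grip_width")})
E
```

```text
top [[441.52713352   0.         313.72002581]
 [  0.         441.52713352 240.86535792]
 [  0.           0.           1.        ]] [[-0.02595256 -0.97563985  0.21783789  0.38417199]
 [-0.99965604  0.02450538 -0.00934279  0.06510667]
 [ 0.003777   -0.21800544 -0.97594025  1.0274666 ]
 [ 0.          0.          0.          1.        ]]
scene [[434.51830776   0.         321.07748261]
 [  0.         434.51830776 238.3010032 ]
 [  0.           0.           1.        ]] [[ 0.54524161  0.61429599 -0.57039638  1.00670888]
 [ 0.83811887 -0.38618328  0.38525217 -0.18925105]
 [ 0.01638131 -0.68811548 -0.72541625  0.62303274]
 [ 0.          0.          0.          1.        ]]
{'time': 0.1, 'position': array([0.18631965, 0.62231164, 0.29124116]), 'tool_rot': array([-4.55126868e-01, -3.10828966e+00,  2.77591264e-03]), 'ft_force': array([ 0.71609269,  0.66175356, -0.27746401]), 'grip_width': 1.0032612064997093}
```

View pics/top0.png

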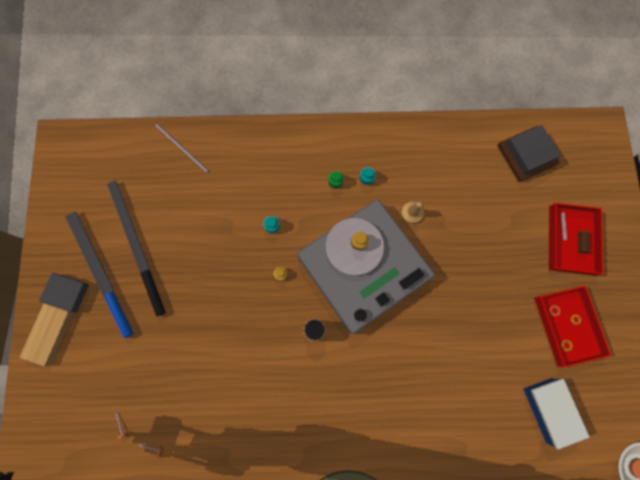

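View pics/scene0.png

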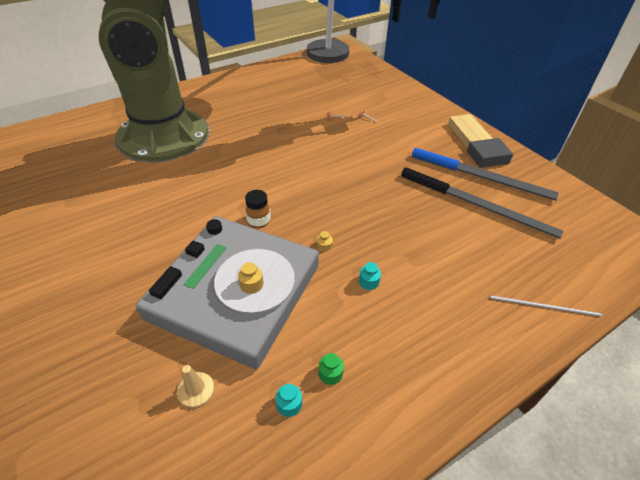

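Candidates for the weight in the top view: yellow brass on the pan at (360,240), spare brass on the wood at (281,273), and green or turquoise ones at (336,180), (368,176) and (272,225). The one standing on the pan fits the description. I'll confirm it in one enlarged crop and measure there.

Run:
```python
import cv2,numpy as np
a=cv2.resize(cv2.imread("pics/top0.png")[190:340,290:450],None,fx=5,fy=4,interpolation=cv2.INTER_CUBIC)
a=cv2.resize(cv2.imread("pics/top0.png")[190:340,290:450],None,fx=4,fy=4,interpolation=cv2.INTER_CUBIC)
b=cv2.resize(cv2.imread("pics/scene0.png")[205:365,130:330],None,fx=4,fy=3.75,interpolation=cv2.INTER_CUBIC)
b=cv2.resize(cv2.imread("pics/scene0.png")[210:360,130:330],None,fx=4,fy=4,interpolation=cv2.INTER_CUBIC)
cv2.imwrite("pics/ta.png",a);cv2.imwrite("pics/sb.png",b)
```

```text
(no output)
```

View pics/ta.png

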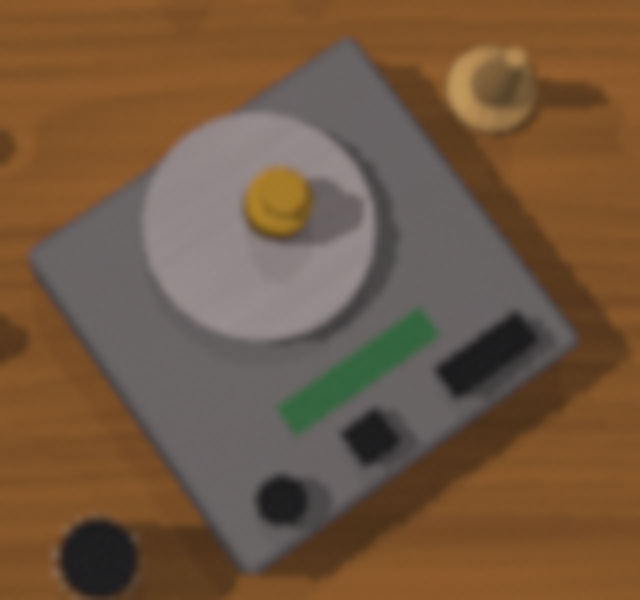

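View pics/sb.png

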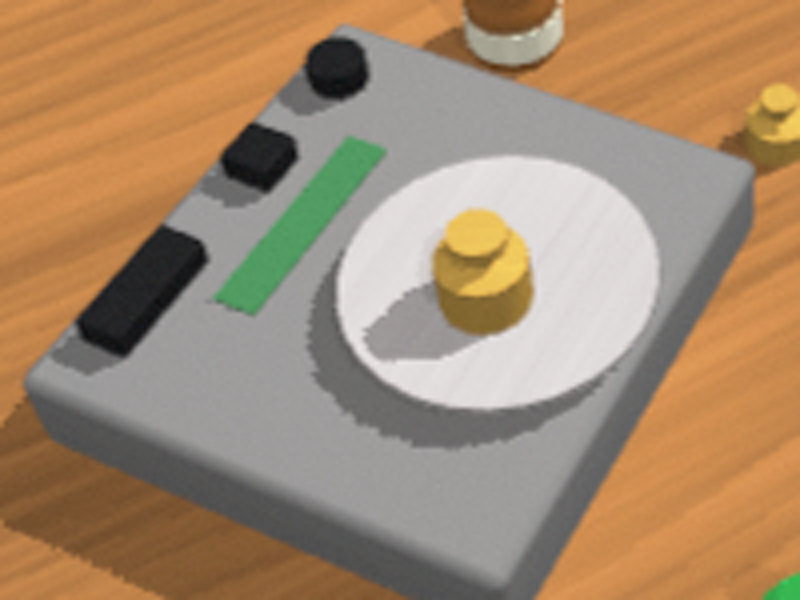

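The crops show the brass weight on the pan, with its knob at crop (286,192) in the top view and (477,232) in the scene view. Round key tops are at (281,499) and (336,63), bar key tops at (486,354) and (143,282). Next I'll fit the scale pose.

```bash
cat > h.py <<'E'
import numpy as np
from bench import get_calibration
def ray(n,u,v,z):
    c=get_calibration(n);T=c["world_from_camera"];d=T[:3,:3]@np.linalg.solve(c["mtx"],[u,v,1]);o=T[:3,3]
    return o+d*(z-o[2])/d[2]
E
python3 - <<'E'
from h import *
from bench import get_state
P={"round":((281,499),(336,62),.066,(-.085,.078)),"sq":((370,437),(262,148),.066,(-.085,.018)),"bar":((486,354),(143,282),.066,(-.085,-.062)),"pan":((259,226),(498,282),.066,(.045,0)),"knob":((286,192),(477,232),.108,None)}
W=[];S=[]
for k,(t,s,z,m) in P.items():
    a=ray("top",290+t[0]/4-.4,190+t[1]/4-.4,z);b=ray("scene",130+s[0]/4-.4,210+s[1]/4-.4,z)
    print(k,a.round(4),b.round(4))
    if m: W.append((a+b)[:2]/2);S.append(m)
W=np.array(W);S=np.array(S);w=W-W.mean(0);s=S-S.mean(0)
yaw=np.angle(((w[:,0]+1j*w[:,1])*(s[:,0]-1j*s[:,1])).sum())
R=np.array([[np.cos(yaw),-np.sin(yaw)],[np.sin(yaw),np.cos(yaw)]]);t=W.mean(0)-R@S.mean(0)
print(np.degrees(yaw),t);print((S@R.T+t).round(4),"res mm",((S@R.T+t-W)*1e3).round(1))
from scipy.spatial.transform import Rotation as Ro
st=get_state();print(st["position"],Ro.from_rotvec(st["tool_rot"]).as_matrix().round(3))
E
```

```text
round [ 0.4343 -0.0391  0.066 ] [ 0.4376 -0.0401  0.066 ]
sq [ 0.4662 -0.089   0.066 ] [ 0.4696 -0.0882  0.066 ]
bar [ 0.5098 -0.1553  0.066 ] [ 0.5131 -0.1559  0.066 ]
pan [ 0.5846 -0.0342  0.066 ] [ 0.5891 -0.0357  0.066 ]
knob [ 0.594  -0.0452  0.108 ] [ 0.5947 -0.043   0.108 ]
32.68114112664036 [ 0.54931533 -0.05850509]
[[ 0.4357 -0.0388]
 [ 0.4681 -0.0893]
 [ 0.5112 -0.1566]
 [ 0.5872 -0.0342]] res mm [[-0.3  0.9]
 [ 0.1 -0.7]
 [-0.2 -1. ]
 [ 0.3  0.7]]
[0.18631965 0.62231164 0.29124116] [[-0.958  0.287 -0.   ]
 [ 0.287  0.958 -0.002]
 [-0.    -0.002 -1.   ]]
```

Call:
{"fn": "send_rows", "kwargs": {"rows": [{"hand": 0,"x": 30,"y": -30},{"hand": 0,"x": 30,"y": -30},{"hand": 0,"x": 30,"y": -30},{"hand": 0,"x": 30,"y": -30},{"hand": 0,"x": 30,"y": -30},{"hand": 0,"x": 30,"y": -30},{"hand": 0,"x": 30,"y": -30},{"hand": 0,"x": 30,"y": -30},{"hand": 0,"x": 24,"y": -30},{"hand": 0}], "force": 10}}

```text
schema error: expected keys hand, x, y, z, roll
```

Call:
{"fn": "send_rows", "kwargs": {"rows": [{"hand": 0,"y": -43},{"hand": 0,"y": -43},{"hand": 0,"y": -43},{"hand": 0,"y": -43},{"hand": 0,"y": -43},{"hand": 0,"y": -43},{"hand": 0,"y": -43},{"hand": 0,"y": -43},{"hand": 0,"x": -14,"y": -43},{"hand": 0}]}}

```text
schema error: expected keys hand, x, y, z, roll
```

Call:
{"fn": "send_rows", "kwargs": {"rows": [{"hand": 0,"x": 30,"y": -30,"z": 0,"roll": 0},{"hand": 0,"x": 30,"y": -30,"z": 0,"roll": 0},{"hand": 0,"x": 30,"y": -30,"z": 0,"roll": 0},{"hand": 0,"x": 30,"y": -30,"z": 0,"roll": 0},{"hand": 0,"x": 30,"y": -30,"z": 0,"roll": 0},{"hand": 0,"x": 30,"y": -30,"z": 0,"roll": 0},{"hand": 0,"x": 30,"y": -30,"z": 0,"roll": 0},{"hand": 0,"x": 30,"y": -30,"z": 0,"roll": 0},{"hand": 0,"x": 24,"y": -30,"z": 0,"roll": 0},{"hand": 0,"x": 0,"y": 0,"z": 0,"roll": 0}], "force": 10}}

```text
time: 1.1
position: [0.455, 0.3462, 0.292]
tool_rot: [0.471, 3.104, -0.005]
ft_force: [0.2, 0.0, -0.1]
grip_width: 0.172
grip_force: 0.0
```

Call:
{"fn": "send_rows", "kwargs": {"rows": [{"hand": 0,"x": 0,"y": -43,"z": 0,"roll": 0},{"hand": 0,"x": 0,"y": -43,"z": 0,"roll": 0},{"hand": 0,"x": 0,"y": -43,"z": 0,"roll": 0},{"hand": 0,"x": 0,"y": -43,"z": 0,"roll": 0},{"hand": 0,"x": 0,"y": -43,"z": 0,"roll": 0},{"hand": 0,"x": 0,"y": -43,"z": 0,"roll": 0},{"hand": 0,"x": 0,"y": -43,"z": -20,"roll": 0},{"hand": 0,"x": 0,"y": -42,"z": -30,"roll": 0},{"hand": 0,"x": -18,"y": -42,"z": -30,"roll": 0},{"hand": 0,"x": 0,"y": 0,"z": 0,"roll": 0}]}}

```text
time: 2.1
position: [0.4295, -0.0323, 0.2119]
tool_rot: [-0.466, -3.099, 0.004]
ft_force: [0.0, 1.0, 0.1]
grip_width: 0.004
grip_force: 0.0
```

Call:
{"fn": "send_rows", "kwargs": {"rows": [{"hand": 0,"x": 0,"y": 0,"z": -20,"roll": 0},{"hand": 0,"x": 0,"y": 0,"z": -20,"roll": 0},{"hand": 0,"x": 0,"y": 0,"z": -10,"roll": 0},{"hand": 0,"x": 0,"y": 0,"z": 0,"roll": 0},{"hand": 0,"x": 0,"y": 0,"z": 0,"roll": 0},{"hand": 0,"x": 0,"y": 0,"z": 0,"roll": 0}]}}

```text
time: 2.7
position: [0.4347, -0.0272, 0.1667]
tool_rot: [0.454, 3.107, 0.001]
ft_force: [-0.3, -0.1, 0.9]
grip_width: 0.005
grip_force: 0.0
```

Run:
```python
from bench import *
import cv2
s=get_state();print(s["position"],s["qd"].round(3),s["ft_force"])
im=get_image("top")[190:340,290:450];sc=get_image("scene")[150:350,100:300]
o=cv2.hconcat([cv2.resize(im,(480,450),interpolation=2)[:400],cv2.resize(sc,(400,400),interpolation=2)[:, :320]])
cv2.imwrite("pics/c1.png",o)
```

```text
[ 0.43465445 -0.02715984  0.16672557] [ 0.001 -0.004  0.002  0.002 -0.003 -0.001  0.003] [-0.25902311 -0.09467728  0.88519059]
```

View pics/c1.png

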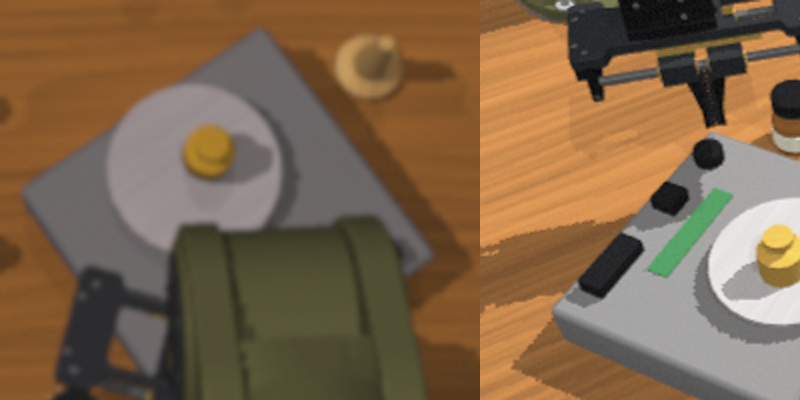

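The view shows the closed fingertips (714,125) over the round key (708,153), about 30 mm above it. I'll correct sideways and go down.

Call:
{"fn": "send_rows", "kwargs": {"rows": [{"hand": 0,"x": 1,"y": -12,"z": 0,"roll": 0},{"hand": 0,"x": 0,"y": 0,"z": -10,"roll": 0},{"hand": 0,"x": 0,"y": 0,"z": -10,"roll": 0},{"hand": 0,"x": 0,"y": 0,"z": -5,"roll": 0},{"hand": 0,"x": 0,"y": 0,"z": -3,"roll": 0},{"hand": 0,"x": 0,"y": 0,"z": -3,"roll": 0},{"hand": 0,"x": 0,"y": 0,"z": -2,"roll": 0},{"hand": 0,"x": 0,"y": 0,"z": 0,"roll": 0},{"hand": 0,"x": 0,"y": 0,"z": 0,"roll": 0}]}}

```text
time: 3.7
position: [0.4349, -0.0393, 0.133]
tool_rot: [-0.455, -3.108, -0.0]
ft_force: [-2.0, 0.2, 3.4]
grip_width: 0.006
grip_force: 1.4
```

Call:
{"fn": "send_rows", "kwargs": {"rows": [{"hand": 0,"x": 0,"y": 0,"z": -2,"roll": 0},{"hand": 0,"x": 0,"y": 0,"z": -2,"roll": 0},{"hand": 0,"x": 0,"y": 0,"z": 0,"roll": 0},{"hand": 0,"x": 0,"y": 0,"z": 0,"roll": 0}]}}

```text
time: 4.1
position: [0.4352, -0.0393, 0.129]
tool_rot: [0.455, 3.108, 0.0]
ft_force: [-1.3, -0.4, 4.6]
grip_width: 0.005
grip_force: 2.4
```

Call:
{"fn": "send_rows", "kwargs": {"rows": [{"hand": 0,"x": 0,"y": 0,"z": -1.5,"roll": 0},{"hand": 0,"x": 0,"y": 0,"z": 0,"roll": 0},{"hand": 0,"x": 0,"y": 0,"z": 0,"roll": 0}]}}

```text
time: 4.4
position: [0.4352, -0.0393, 0.1275]
tool_rot: [0.455, 3.108, 0.0]
ft_force: [-2.4, -0.4, 6.3]
grip_width: 0.006
grip_force: 2.8
```

Call:
{"fn": "send_rows", "kwargs": {"rows": [{"hand": 0,"x": 0,"y": 0,"z": 5,"roll": 0},{"hand": 0,"x": 0,"y": 0,"z": 15,"roll": 0},{"hand": 0,"x": 0,"y": 0,"z": 30,"roll": 0},{"hand": 0,"x": 0,"y": 0,"z": 35,"roll": 0},{"hand": 0,"x": 30,"y": 0,"z": 5,"roll": 0},{"hand": 0,"x": 40,"y": 0,"z": 0,"roll": 0},{"hand": 0,"x": 40,"y": 0,"z": 0,"roll": 0},{"hand": 0,"x": 30,"y": -5,"z": 0,"roll": 0},{"hand": 0,"x": 19,"y": 0,"z": 0,"roll": 0},{"hand": 0,"x": 0,"y": 0,"z": 0,"roll": 0}]}}

```text
time: 5.4
position: [0.5958, -0.0442, 0.2165]
tool_rot: [0.454, 3.108, -0.003]
ft_force: [-0.1, 0.1, 0.3]
grip_width: 0.002
grip_force: 0.0
```

Call:
{"fn": "send_rows", "kwargs": {"rows": [{"hand": 0,"x": 0,"y": 0,"z": 0,"roll": 0},{"hand": 0,"x": 0,"y": 0,"z": 0,"roll": 0},{"hand": 0,"x": 0,"y": 0,"z": 0,"roll": 0}]}}

```text
time: 5.7
position: [0.5931, -0.0444, 0.2175]
tool_rot: [-0.455, -3.108, -0.001]
ft_force: [0.2, -0.2, 0.2]
grip_width: 0.008
grip_force: 0.0
```

Run:
```python
from bench import *
import cv2
s=get_state();print(s["time"],s["position"],s["ft_force"])
cv2.imwrite("pics/c2.png",cv2.resize(get_image("scene")[150:350,100:330],None,fx=3,fy=3,interpolation=2))
```

```text
5.7 [ 0.59310258 -0.04438049  0.21746613] [ 0.15426872 -0.17092795  0.19789773]
```

View pics/c2.png

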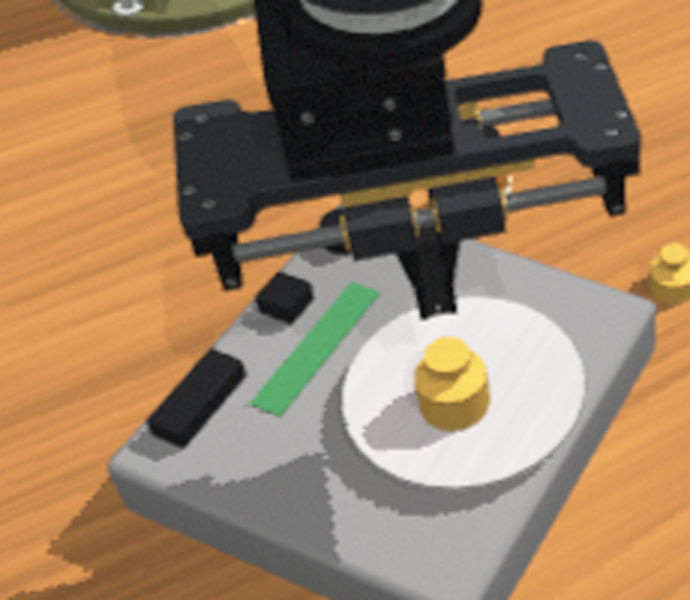

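The scene view shows the tips (437,310) just above the knob (448,352) and in line with it. Going down to tap.

Call:
{"fn": "send_rows", "kwargs": {"rows": [{"hand": 0,"x": 0,"y": 0,"z": -10,"roll": 0},{"hand": 0,"x": 1,"y": 0,"z": -10,"roll": 0},{"hand": 0,"x": 0,"y": 0,"z": -10,"roll": 0},{"hand": 0,"x": 0,"y": 0,"z": -5,"roll": 0},{"hand": 0,"x": 0,"y": 0,"z": -2,"roll": 0},{"hand": 0,"x": 0,"y": 0,"z": -2,"roll": 0},{"hand": 0,"x": 0,"y": 0,"z": -2,"roll": 0},{"hand": 0,"x": 0,"y": 0,"z": 0,"roll": 0},{"hand": 0,"x": 0,"y": 0,"z": 0,"roll": 0}]}}

```text
time: 6.65
position: [0.595, -0.0445, 0.1768]
tool_rot: [0.455, 3.108, 0.0]
ft_force: [-2.5, -0.2, 3.6]
grip_width: 0.007
grip_force: 1.6
```

Call:
{"fn": "send_rows", "kwargs": {"rows": [{"hand": 0,"x": 0,"y": 0,"z": -1.5,"roll": 0},{"hand": 0,"x": 0,"y": 0,"z": -1.5,"roll": 0},{"hand": 0,"x": 0,"y": 0,"z": -1,"roll": 0},{"hand": 0,"x": 0,"y": 0,"z": 0,"roll": 0},{"hand": 0,"x": 0,"y": 0,"z": 0,"roll": 0}]}}

```text
time: 7.15
position: [0.595, -0.0444, 0.1726]
tool_rot: [0.455, 3.108, 0.0]
ft_force: [-2.9, -0.4, 5.1]
grip_width: 0.006
grip_force: 2.8
```

Call:
{"fn": "send_rows", "kwargs": {"rows": [{"hand": 0,"x": 0,"y": 0,"z": 4,"roll": 0},{"hand": 0,"x": 0,"y": 0,"z": 6,"roll": 0},{"hand": 0,"x": 0,"y": 0,"z": 15,"roll": 0},{"hand": 0,"x": 0,"y": 0,"z": 20,"roll": 0},{"hand": 0,"x": 0,"y": -30,"z": 0,"roll": 0},{"hand": 0,"x": -24,"y": -30,"z": 0,"roll": 0},{"hand": 0,"x": -30,"y": -30,"z": 0,"roll": 0},{"hand": 0,"x": -30,"y": -22,"z": 0,"roll": 0},{"hand": 0,"x": 0,"y": 0,"z": -20,"roll": 0},{"hand": 0,"x": 0,"y": 0,"z": -20,"roll": 0}]}}

```text
time: 8.15
position: [0.5111, -0.1577, 0.1786]
tool_rot: [0.459, 3.104, 0.002]
ft_force: [-0.2, 1.4, -0.4]
grip_width: 0.005
grip_force: 0.0
```

Call:
{"fn": "send_rows", "kwargs": {"rows": [{"hand": 0,"x": 0,"y": 0,"z": 0,"roll": 0},{"hand": 0,"x": 0,"y": 0,"z": 0,"roll": 0},{"hand": 0,"x": 0,"y": 0,"z": 0,"roll": 0}]}}

```text
time: 8.45
position: [0.5118, -0.1564, 0.1786]
tool_rot: [0.454, 3.107, -0.0]
ft_force: [0.4, 0.2, 0.2]
grip_width: 0.004
grip_force: 0.0
```

Run:
```python
from bench import *
import cv2
s=get_state();print(s["time"],s["position"],s["ft_force"])
cv2.imwrite("pics/c3.png",cv2.resize(get_image("scene")[150:350,100:330],None,fx=3,fy=3,interpolation=2))
```

```text
8.45 [ 0.51184455 -0.15644563  0.17855466] [0.44566987 0.20806775 0.21269855]
```

View pics/c3.png

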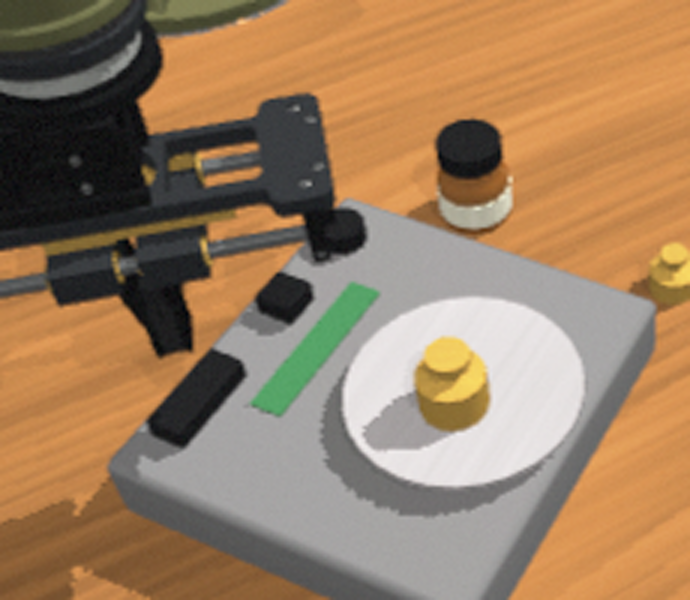

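The weight stands undisturbed and the tips (175,350) are over the bar key (198,395). Pressing the bar.

Call:
{"fn": "send_rows", "kwargs": {"rows": [{"hand": 0,"x": 0,"y": 0,"z": -15,"roll": 0},{"hand": 0,"x": 0,"y": 0,"z": -14,"roll": 0},{"hand": 0,"x": 0,"y": 0,"z": -7,"roll": 0},{"hand": 0,"x": 0,"y": 0,"z": -4,"roll": 0},{"hand": 0,"x": 0,"y": 0,"z": -3,"roll": 0},{"hand": 0,"x": 0,"y": 0,"z": -3,"roll": 0},{"hand": 0,"x": 0,"y": 0,"z": -2,"roll": 0},{"hand": 0,"x": 0,"y": 0,"z": 0,"roll": 0},{"hand": 0,"x": 0,"y": 0,"z": 0,"roll": 0}]}}

```text
time: 9.4
position: [0.5107, -0.1564, 0.1295]
tool_rot: [-0.455, -3.108, -0.0]
ft_force: [-4.0, 0.4, 4.6]
grip_width: 0.006
grip_force: 2.3
```

Call:
{"fn": "send_rows", "kwargs": {"rows": [{"hand": 0,"x": 0,"y": 0,"z": -1.5,"roll": 0},{"hand": 0,"x": 0,"y": 0,"z": 0,"roll": 0},{"hand": 0,"x": 0,"y": 0,"z": 0,"roll": 0}]}}

```text
time: 9.7
position: [0.511, -0.1565, 0.1282]
tool_rot: [0.455, 3.108, 0.0]
ft_force: [-2.7, -0.1, 5.1]
grip_width: 0.003
grip_force: 2.6
```

Call:
{"fn": "send_rows", "kwargs": {"rows": [{"hand": 0,"x": 0,"y": 0,"z": 4,"roll": 0},{"hand": 0,"x": 0,"y": 0,"z": 6,"roll": 0},{"hand": 0,"x": 0,"y": 0,"z": 20,"roll": 0},{"hand": 0,"x": 0,"y": 0,"z": 30,"roll": 0},{"hand": 0,"x": 0,"y": 0,"z": 30,"roll": 0},{"hand": 0,"x": 0,"y": 0,"z": 20,"roll": 0},{"hand": 0,"x": 0,"y": -30,"z": 0,"roll": 0},{"hand": 0,"x": 0,"y": -40,"z": 0,"roll": 0},{"hand": 0,"x": 0,"y": -20,"z": 0,"roll": 0},{"hand": 0,"x": 0,"y": 0,"z": 0,"roll": 0}]}}

```text
time: 10.7
position: [0.5103, -0.2504, 0.2383]
tool_rot: [0.464, 3.105, -0.004]
ft_force: [-0.4, -0.0, -0.0]
grip_width: 0.004
grip_force: 0.0
```

Call:
{"fn": "send_rows", "kwargs": {"rows": [{"hand": 0,"x": 0,"y": 0,"z": 0,"roll": 0},{"hand": 0,"x": 0,"y": 0,"z": 0,"roll": 0},{"hand": 0,"x": 0,"y": 0,"z": 0,"roll": 0}]}}

```text
time: 11.0
position: [0.5114, -0.2449, 0.2377]
tool_rot: [0.452, 3.109, 0.001]
ft_force: [0.1, 0.6, 0.4]
grip_width: 0.007
grip_force: 0.0
```

Run:
```python
from bench import *
import cv2
s=get_state();print(s["time"],s["position"],s["ft_force"])
cv2.imwrite("pics/c4.png",cv2.resize(get_image("scene")[150:400,100:350],None,fx=2.4,fy=2.4,interpolation=2))
```

```text
11.0 [ 0.51141992 -0.24490156  0.23770949] [0.0548753  0.55728535 0.44045919]
```

View pics/c4.png

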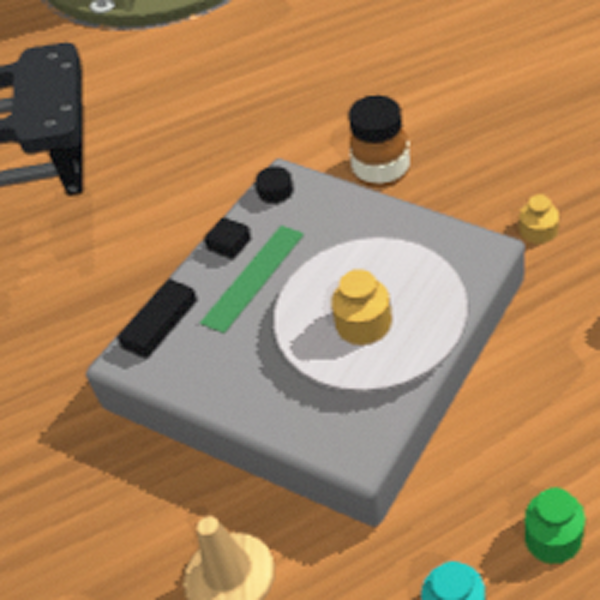

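The arm is clear of everything. All the keys and the pan are up, the weight is upright at (361,305), and the scale and bystanders are where they started.

```bash
python3 -c "
from bench import *
print(close_job())"
```

```text
the job is handed in; nothing more can be done
None
```

I pressed the round key, tapped the weight and pressed the bar key in that order, all with light touches (about 5 to 6 N each), then handed the job in at about 11 s; the hand-in gave no verdict, but the last picture showed the keys and pan up and the weight, scale and bystanders in place.

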